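# Roll a strip of tiles flush

## Task

Four ceramic tiles stand a little proud in the wooden board. Take the hand roller with the two drums (not the flat-soled float with the same wooden grip, leave that where it is), set it squarely on the middle of the tile beside the raised fence and, pressing down steadily, roll it straight along the middle of the strip in one pass without lifting to the far open end, so that all four tiles lie flush with the rim; keep your fingers off the board. Then stand the roller upright on its drums on the bare counter and let go.

Things in the scene. Friction and masses are not known exactly. Their poses are not given: they have to be found in the camera images.
- roller: twin-drum hand roller, 72 x 77 mm, 90 mm high, 0.36 kg. Origin: centre underneath, at the drums' lowest line; z up, rolls along x (either way). Two free dark drums, 32 mm diameter, 62 mm long, axles at x = +20 and -20 mm, showing fore and aft of an aluminium deck (40 x 74 mm, top 44 mm up). Wooden grip centred on top, 56 mm along x, 28 mm along y, 44 to 90 mm up: take it from above across the 28 mm. Stands by itself.
- tile_board: fixed wooden board on the counter, 122 mm wide (y), flat rim 18 mm high. Origin: counter height, under the middle of the four-tile strip; z up. Tiles lie one after another along x from -96 to +96 mm, 89 mm wide. A raised fence (40 mm high, full width, x = -140 to -128 mm) closes the -x end; flat rim lies between it and the first tile. The +x end (x = +128 mm) is open. Roll toward +x.
- flat_float: the tool to leave alone: the same wooden grip (56 mm along x, 28 mm along y, 44 to 90 mm up), but on a solid aluminium block with a flat rubber sole, 90 x 74 mm. Origin: centre of the sole, z up.
- tile1 (a joint): how far the tile beside the fence is pressed down, m: 0 = stands 4 mm proud of the rim, 0.004 = flush with it. Ceramic tile 46.5 mm along the board, 89 mm across, its middle at board x = -72 mm, y = 0. It slides straight down and resists with about 6 N of dry friction, wherever it is pressed, and stays where it is left.
- tile2 (a joint): how far the second tile is pressed down, m: 0 = stands 4 mm proud of the rim, 0.004 = flush with it. Ceramic tile 46.5 mm along the board, 89 mm across, its middle at board x = -24 mm, y = 0. It slides straight down and resists with about 6 N of dry friction, wherever it is pressed, and stays where it is left.
- tile3 (a joint): how far the third tile is pressed down, m: 0 = stands 4 mm proud of the rim, 0.004 = flush with it. Ceramic tile 46.5 mm along the board, 89 mm across, its middle at board x = 24 mm, y = 0. It slides straight down and resists with about 6 N of dry friction, wherever it is pressed, and stays where it is left.
- tile4 (a joint): how far the last tile, at the open end is pressed down, m: 0 = stands 4 mm proud of the rim, 0.004 = flush with it. Ceramic tile 46.5 mm along the board, 89 mm across, its middle at board x = 72 mm, y = 0. It slides straight down and resists with about 6 N of dry friction, wherever it is pressed, and stays where it is left.
- drum_front (a joint): turn of the roller's drum at its x = +20 mm, rad, free to turn without limit; grows as the roller rolls toward its own +x. It turns by itself when rolled (16 mm of travel a radian).

How it is judged:
By the outcome, as a careful person would: the job done as asked, in the order asked, and still so for the second after the job is handed in, with the robot touching nothing.
It also fails if it takes over 67 s, if anything falls off the work surface, if the arm or the gripper's body presses on something with over 40 N, if the wrist force passes 120 N, or if a joint passes its speed limit or range.

## Robot

A 6-joint arm with a two-finger parallel gripper is mounted at the origin on a cart in front of the work surface, level with it; the furniture and walls round the work are solid. World frame = base frame: x ahead of the robot, y to its left, z up, the work surface at z = 0. Lengths are in mm, angles in rad, forces in N, time in s.
With the tool pointing down it reaches from about 325 to 875 mm from the base axis. Payload 4.4 kg.
Tool frame: the origin (TCP) lies on the centre line of the jaws, within the pads' length; the fingertips stand ahead of it and the grasp point (between the pads) lies 6 mm ahead of it (ctrl.tcp_to_tips is the z of the fingertips in the tool frame, in mm); z points along the fingers, y is the direction in which the jaws open and shut (so a half turn about z gives the same grasp; the last joint's range is limited). The gripper opens to 85 mm and grips with 20 to 120 N. Pads are 22 mm wide; open, the fingers measure 114 mm over their backs; the gripper's body (76 mm by 85 mm) begins 54 mm behind the grasp point. The pads swing forward as they close: fully open they stand 13 mm farther back than shut.
Start: joints at [1.185, 0.207, 1.542, -0, 1.393, -0.15], TCP at [133.783, 559.222, 231.282] pointing down, gripper open.
Joint ranges: [-2.73, 2.73], [-0.86, 2.22], [0.23, 2.46], [-1.11, 4.25], [0.08, 2.63], [-2.82, 2.82]. Speed limits (rad/s): [2.79, 2.79, 3.14, 3.14, 3.14, 3.14].

## Interface

Orientations are given as a 3x3 rotation matrix whose columns are the frame's x, y, z axes.
In Python, from plant import ctrl, sensors, optics gives the robot as it stands. Calls block until the motion is done:
- ctrl.move_ptp(position, orientation): joint-space move of the TCP to a pose.
- ctrl.move_l(position, rot=None, vel=150, threshold=None): straight line of the TCP; rot=None keeps the orientation; vel is the mean speed in mm/s. With threshold (N) it stops when the force on the tool has changed by that much, and returns True; else False.
- ctrl.set_joints(angles): joint-space move.
- ctrl.gripper_to(opening, force=None): finger opening in mm; force is the grip in N (None keeps the last); returns when the fingers have stopped.
- ctrl.hold(seconds).
- ctrl.solve_ik(position, orientation): joint angles nearest the present ones, or None.
- sensors.read_state(): the state.
- optics.grab_frame(name): name is "scene" or "top"; returns (picture, depth): 480x640x3 uint8, red, green, blue; 480x640 float32, mm along the optical axis (not along the pixel's ray), 0 where there is no reading.
- optics.camera_params(name): a dict with "mtx" (3x3 intrinsics, pixels), "R" (3x3) and "t" (3): a world point X has camera coordinates R X + t. Camera axes: x right, y down, z forward; pixel columns grow to the right and rows downward; lengths in mm; the calibration is good to about 2 mm. A picture is of the moment at which its call begins. camera_params takes no time and is no camera call.
A pose or a line that the arm cannot do raises ctrl.MotionError and nothing moves.
- ctrl.finish_job(): hands the job in, once; it reports no verdict.
The state is a dict: "t": time; "q": joint angles; "qvel": joint speeds; "tau": joint torques, N m; "eef_pos": TCP position; "eef_rot": TCP orientation; "force": force on the tool from outside, world axes, zero at the start; "wrist_torque": the same for the moment, N m; "grip_width": finger opening in mm.
Only numpy, scipy, OpenCV 4.12 (cv2) and the standard library are available. Lean on these libraries where they do the work, as an engineer would, in place of code of your own. Each camera call takes 0.05 s, during which the arm holds its last target. There are 200 camera calls.

## Working session

There is one attempt and no reset: what is moved stays moved. The work goes in short steps, each a Python script; the robot and the scene stay as the last script left them, time stands still between calls to the robot, and variables do not carry over. Pictures are saved under pics/ and viewed, about 8 in all and at most 12, crops included, and the job is handed in when it is done.

```bash
mkdir -p pics; python3 - <<'E'
from plant import ctrl,sensors,optics
import cv2,numpy as np
for n in ("scene","top"):
    p,d=optics.grab_frame(n); cv2.imwrite(f"pics/{n}0.png",p[:,:,::-1]); np.savez(f"{n}0.npz",p=p,d=d)
    c=optics.camera_params(n); print(n,c["mtx"].tolist(),(-c["R"].T@c["t"]).round(),c["R"].round(3).tolist())
print(ctrl.tcp_to_tips,sensors.read_state())
E
```

```text
scene [[443.92966360552543, 0.0, 323.21456229010545], [0.0, 443.92966360552543, 230.00359958096493], [0.0, 0.0, 1.0]] [ 14. 370. 572.] [[-0.679, -0.734, 0.013], [-0.465, 0.417, -0.781], [0.567, -0.537, -0.625]]
top [[569.1757958449156, 0.0, 313.9989291137796], [0.0, 569.1757958449156, 238.07420802555092], [0.0, 0.0, 1.0]] [ 351. -104. 1020.] [[0.017, -1.0, -0.016], [-0.987, -0.014, -0.157], [0.157, 0.019, -0.987]]
25.0 {'t': 0.1, 'q': array([ 1.18547763e+00,  2.07387075e-01,  1.54279898e+00,  1.00139511e-05,
        1.39349381e+00, -1.50493978e-01]), 'qvel': array([-0.00027238, -0.00309056, -0.00445958,  0.00042279,  0.00076648,
       -0.00053687]), 'tau': array([-3.97472550e-04, -3.84094620e+01, -2.92549539e+01, -2.26712800e-04,
        4.93883999e-03,  7.56286170e-06]), 'eef_pos': array([133.53481691, 558.58581597, 230.21792319]), 'eef_rot': array([[-9.72554598e-01,  2.32673429e-01, -7.93618962e-04],
       [ 2.32674559e-01,  9.72552735e-01, -1.93046205e-03],
       [ 3.22669067e-04, -2.06213468e-03, -9.99997822e-01]]), 'force': array([ 0.65793777, -0.40184101, -0.47842526]), 'wrist_torque': array([ 0.01047129, -0.00781927,  0.00066158]), 'grip_width': 84.9772211929496}
```

View pics/scene0.png

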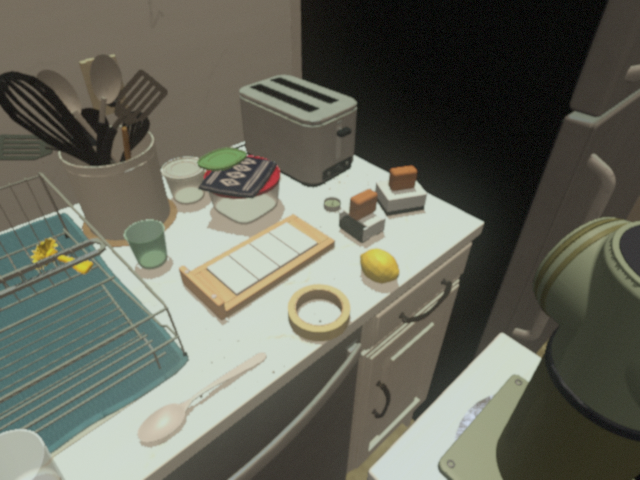

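View pics/top0.png

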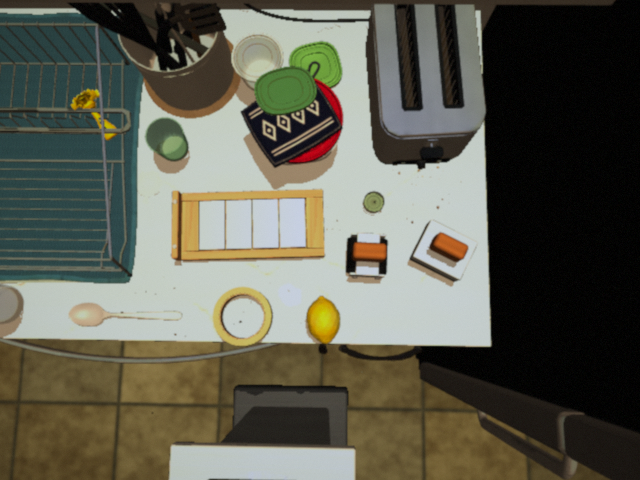

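The top view shows the twin-drum roller at about (368,254), with dark drums left and right of its grip. The float is at (446,248), turned. The board spans u 172–325, v 191–261, with the fence on the left at u≈177, so the rolling direction is image right, about world -y.

```bash
cat > h.py <<'E'
import numpy as np,cv2
from plant import ctrl,sensors,optics
def cast(n,uv,z):
    c=optics.camera_params(n); R=np.array(c["R"]);o=-R.T@np.array(c["t"]).ravel()
    uv=np.atleast_2d(uv).astype(float)
    d=np.c_[uv,np.ones(len(uv))]@np.linalg.inv(c["mtx"]).T@R
    return o+d*((z-o[2])/d[:,2])[:,None]
def blobs(mask,z,roi,n="top",amin=60):
    m=np.zeros_like(mask,np.uint8);u0,v0,u1,v1=roi;m[v0:v1,u0:u1]=mask[v0:v1,u0:u1]
    out=[]
    for c in cv2.findContours(m,cv2.RETR_EXTERNAL,cv2.CHAIN_APPROX_NONE)[0]:
        if cv2.contourArea(c)<amin: continue
        w=cast(n,c[:,0],z)[:,:2].astype(np.float32); out.append(cv2.minAreaRect(w)+(cv2.boundingRect(c),))
    return out
def hsv(p): return cv2.cvtColor(p,cv2.COLOR_RGB2HSV)
E
python3 - <<'E'
from h import *
f=np.load("top0.npz");p,d=f["p"],f["d"];H=hsv(p);h,s,v=H[...,0],H[...,1],H[...,2]
print("px wood",H[197,250],"tile",H[220,210],"grip",H[252,368],"counter",H[180,200],"deck",H[240,368],"drum",H[255,351])
for b in blobs((s>90)&(h>8)&(h<30)&(v>90),18,(165,180,335,270)): print("board18",b)
for b in blobs((s<70)&(v>120),22,(190,192,318,255)): print("tile22",b)
for b in blobs((s>120)&((h<14)|(h>174)),90,(340,220,480,285)): print("grip90",b)
for b in blobs((v<70),25,(340,228,395,285),amin=20): print("dark",b)
c=optics.camera_params("top")
def P(u,v):
    x=np.linalg.inv(c["mtx"])@[u,v,1]*d[v,u]; return (np.array(c["R"]).T@(x-np.array(c["t"]).ravel())).round(1)
for u,v in [(368,252),(368,238),(210,220),(290,220),(250,197),(250,255),(176,225),(200,280),(315,225)]: print((u,v),P(u,v))
im=cv2.resize(p[180:290,165:485],None,fx=2.5,fy=2.5,interpolation=cv2.INTER_CUBIC);cv2.imwrite("pics/crop1.png",im[:,:,::-1])
E
```

```text
px wood [ 22 143 198] tile [ 79  10 205] grip [ 13 210 186] counter [ 63  11 206] deck [104  23 215] drum [ 11 149  24]
board18 ((532.7120971679688, 165.61842346191406), (122.72679138183594, 10.88495922088623), 3.1224608421325684, (172, 191, 7, 68))
board18 ((533.5149536132812, 30.402572631835938), (124.17296600341797, 261.22308349609375), 2.3597707748413086, (177, 190, 147, 71))
tile22 ((532.5015258789062, 99.113525390625), (89.29690551757812, 45.121063232421875), 2.3892650604248047, (199, 200, 26, 50))
tile22 ((536.5576171875, 2.370147705078125), (89.30101013183594, 141.36883544921875), 2.357407331466675, (226, 198, 80, 51))
grip90 ((478.3546142578125, -176.05169677734375), (57.79511260986328, 33.41809844970703), 88.81292724609375, (351, 241, 36, 22))
grip90 ((487.6070556640625, -307.677978515625), (55.79816436767578, 32.37187957763672), 63.4421501159668, (430, 233, 38, 28))
dark ((481.4346923828125, -177.37757873535156), (69.51383972167969, 64.59513092041016), 87.74215698242188, (346, 236, 41, 38))
(368, 252) [ 477.1 -175.    93.3]
(368, 238) [ 508.7 -179.    41.3]
(210, 220) [540.7 102.3  20.7]
(290, 220) [541.5 -41.6  26.4]
(250, 197) [584.4  32.2  18.1]
(250, 255) [479.   28.7  17.1]
(176, 225) [527.1 157.6  41. ]
(200, 280) [434.8 120.5  -4.3]
(315, 225) [534.8 -86.   17.1]
```

View pics/crop1.png

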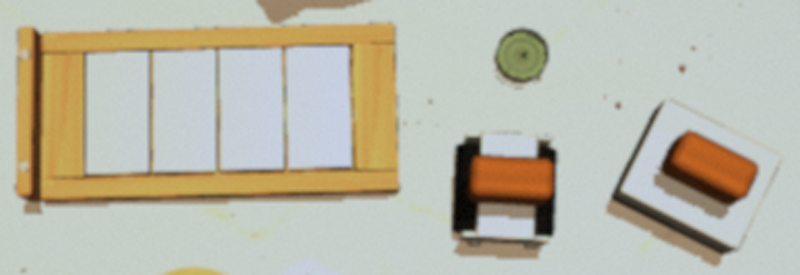

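The crop confirms both identifications and that the board axis is about 2.4° off world -y. Board strip centre is about (535.5, 26.8) and the roller about (481, -177). The next step is the grasp, going round with the arm retracted.

```bash
cat >> h.py <<'E'
def Rt(deg,s=1):
    a=np.radians(deg); y=s*np.array([np.cos(a),np.sin(a),0]); z=np.array([0,0,-1.]); return np.c_[np.cross(y,z),y,z]
A=np.radians(2.38); BX=np.array([np.sin(A),-np.cos(A),0]); BY=np.array([np.cos(A),np.sin(A),0]); BO=np.array([535.3,26.8,0])
def bd(x,y,z): return BO+x*BX+y*BY+[0,0,z]
def st(): 
    s=sensors.read_state(); print("t%.2f"%s["t"],s["eef_pos"].round(1),"F",s["force"].round(1),"M",s["wrist_torque"].round(2),"w%.1f"%s["grip_width"],"q",s["q"].round(2))
E
python3 - <<'E'
from h import *
f=np.load("top0.npz");d=f["d"];c=optics.camera_params("top")
v,u=np.mgrid[:480,:640];X=np.c_[u.ravel(),v.ravel(),np.ones(u.size)]@np.linalg.inv(c["mtx"]).T*d.reshape(-1,1)
W=(X-np.array(c["t"]).ravel())@np.array(c["R"]);W=W[d.ravel()>0]
for n,y0,y1 in(("toaster",-300,-80),("mid",-80,150),("pot",150,300)):
    m=W[(W[:,1]>y0)&(W[:,1]<y1)&(W[:,2]>105)&(W[:,0]>350)]; print(n,m.min(0) if len(m) else 0,m.max(0) if len(m) else 0)
for s in (1,-1):
    print(s)
    for p,a in(([481,-177,160],-1.7),([481,-177,75],-1.7),(bd(-72,0,99),2.38),(bd(104,0,93),2.38)):
        q=ctrl.solve_ik(p,Rt(a,s)); print(None if q is None else np.round(q,2))
st()
E
```

```text
toaster [ 622.77077336 -299.99829058  105.03828856] [892.78838367 -80.16597786 482.43876813]
mid [684.98628051 -79.91316073 105.01326718] [871.61607558 149.99682256 479.45551382]
pot [454.45728852 150.01862434 105.00592174] [900.96381895 299.88554475 477.14332699]
1
[-0.52  0.15  1.77 -0.    1.23 -0.49]
[-0.52  0.27  1.83 -0.    1.05 -0.49]
[ 0.02  0.28  1.74 -0.    1.11 -0.02]
[-0.3   0.3   1.74 -0.    1.1  -0.34]
-1
[-0.52  0.15  1.77 -0.    1.23  2.65]
[-0.52  0.27  1.83 -0.    1.05  2.65]
None
[-0.3   0.3   1.74 -0.    1.1   2.8 ]
t0.10 [133.5 558.6 230.2] F [ 0.7 -0.4 -0.5] M [ 0.01 -0.01  0.  ] w85.0 q [ 1.19  0.21  1.54  0.    1.39 -0.15]
```

```bash
python3 - <<'E'
from h import *
R=Rt(-1.7)
ctrl.move_ptp([95,405,260],sensors.read_state()["eef_rot"])
ctrl.move_ptp([400,-60,260],R); st()
ctrl.move_ptp([481,-177,170],R)
ctrl.gripper_to(60)
ctrl.move_l([481,-177,76],vel=80,threshold=8); st()
ctrl.gripper_to(0,force=80); st()
p,d=optics.grab_frame("scene"); cv2.imwrite("pics/s1.png",cv2.resize(p[110:290,260:500],None,fx=3,fy=3)[:,:,::-1])
E
```

```text
t2.79 [400.2 -59.4 259.9] F [-1.2 -0.3  0.6] M [-0.01  0.   -0.02] w85.3 q [-0.36 -0.2   1.89  0.    1.45 -0.33]
t5.20 [ 481.6 -177.3   76.7] F [ 0.2 -0.1 -0.5] M [ 0.01 -0.03  0.02] w60.1 q [-0.52  0.26  1.83 -0.    1.05 -0.49]
t5.60 [ 481.2 -177.2   76.8] F [-2.1  0.6  5.3] M [0.09 0.32 0.05] w25.9 q [-0.52  0.26  1.83 -0.    1.05 -0.49]
```

View pics/s1.png

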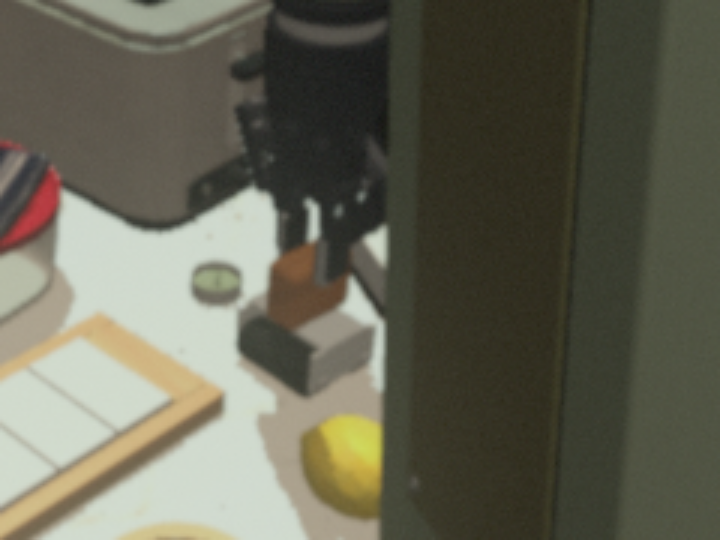

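Grip taken (w 25.9); the scene view shows the fingers on the grip, above the deck. Now lift and hover over tile 1 for one check look.

```bash
python3 - <<'E'
from h import *
ctrl.move_l([481.2,-177.2,165],vel=120); st()
ctrl.move_ptp(bd(-72,0,165),Rt(2.38)); 
ctrl.move_l(bd(-72,0,110),vel=100); ctrl.hold(.3); st()
for n in("scene","top"):
    p,d=optics.grab_frame(n); np.savez(n+"2.npz",p=p,d=d)
    c=p[150:330,160:360] if n=="scene" else p[160:290,160:340]
    cv2.imwrite(f"pics/{n}2.png",cv2.resize(c,None,fx=3 if n=="scene" else 4,fy=3 if n=="scene" else 4,interpolation=cv2.INTER_CUBIC)[:,:,::-1])
E
```

```text
t6.54 [ 480.3 -176.7  163.8] F [-0.2  0.7 -3.6] M [ 0.06 -0.02 -0.04] w26.2 q [-0.52  0.14  1.76  0.    1.24 -0.49]
t8.62 [532.8  98.8 110.7] F [ 0.2 -0.5 -2.3] M [ 0.02  0.07 -0.02] w26.0 q [ 0.02  0.27  1.74  0.    1.14 -0.02]
```

View pics/scene2.png

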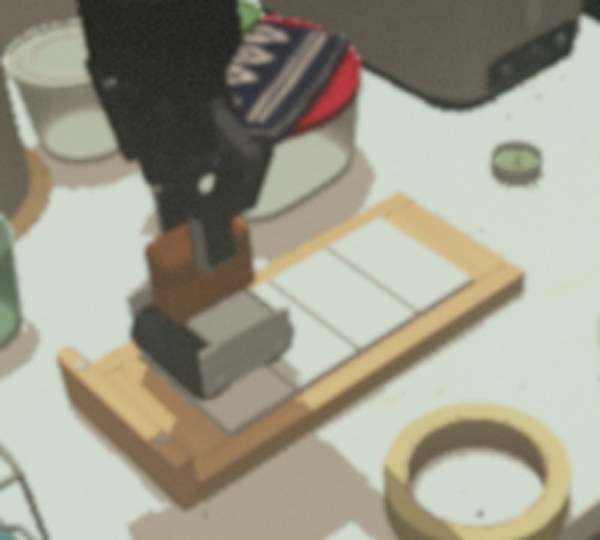

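View pics/top2.png

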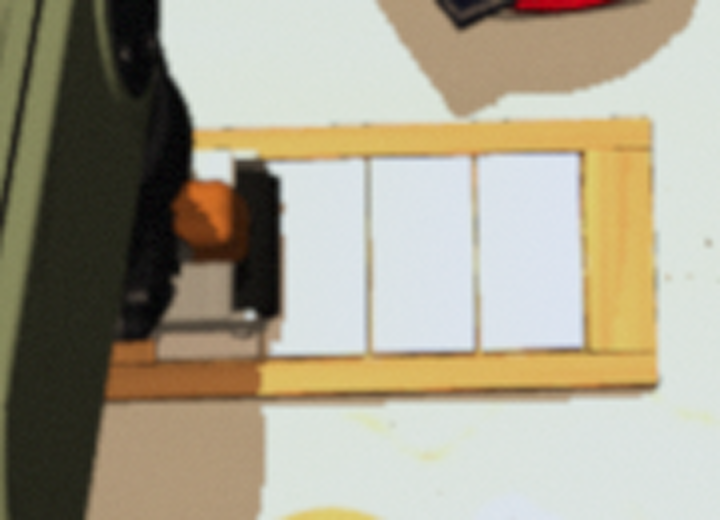

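Scene view: roller level over tile 1, clear of the fence. Top view: front drum spans full-frame u≈219–230, v≈200–239. I'll turn those into board coordinates.

```bash
python3 - <<'E'
from h import *
p=np.load("top2.npz")["p"];v=hsv(p)[...,2];s=hsv(p)[...,1]
m=(v<60)&(np.mgrid[:480,:640][1]>=219)
m8=np.zeros(v.shape,np.uint8);m8[195:245,219:235]=m[195:245,219:235]
ys,xs=np.where(m8);print(xs.min(),xs.max(),ys.min(),ys.max())
r=[xs[ys==k].max()+.5 for k in range(ys.min()+4,ys.max()-3)]
k=np.arange(ys.min()+4,ys.max()-3);f=np.polyfit(k,r,1)
W=cast("top",np.c_[np.polyval(f,[205,235]),[205,235]],50)-BO
print("front edge in board (x,y), want x -36:",np.c_[W@BX,W@BY].round(1), "yaw rel board deg",np.degrees(np.arctan2((W[1]-W[0])@BX,-(W[1]-W[0])@BY)))
for z in(50,58,66):
    W=cast("top",np.array([[225,ys.min()-.5],[225,ys.max()+.5]]),z)-BO;print(z,"drum ends y:",(W@BY).round(1))
E
```

```text
219 229 202 239
front edge in board (x,y), want x -36: [[-36.2  28.4]
 [-35.1 -24.7]] yaw rel board deg 1.2279630174966403
50 drum ends y: [ 34.9 -32.4]
58 drum ends y: [ 33.1 -33.7]
66 drum ends y: [ 31.2 -35. ]
```

```bash
python3 - <<'E'
from h import *
print(ctrl.move_l(bd(-72,0,93),vel=25,threshold=6)); st()
z=sensors.read_state()["eef_pos"][2]
for k in range(12):
    z-=0.8; ctrl.move_l(bd(-72,0,z),vel=20); s=sensors.read_state()
    print(round(z,1),s["eef_pos"].round(1),s["force"].round(1),s["wrist_torque"].round(2),round(s["t"],1))
    if s["force"][2]>24: break
E
```

```text
True
t9.25 [532.2  98.8  97.3] F [ 0.9 -0.3  3.1] M [-0.   -0.3   0.02] w26.0 q [ 0.02  0.29  1.74  0.    1.11 -0.02]
96.5 [532.6  98.9  97.4] [-2.7  0.   5.4] [ 0.08  0.26 -0.01] 9.5
95.7 [532.6  98.9  96.7] [-3.3  0.   6.4] [ 0.01  0.38 -0.02] 9.8
94.9 [532.6  98.9  95.9] [-2.2  0.9  6.7] [ 0.    0.34 -0.04] 10.0
94.1 [532.6  98.9  95.2] [-3.   0.3  7.1] [ 0.04  0.42 -0.06] 10.2
93.3 [532.6  98.9  94.7] [-3.9  0.5  9.2] [-0.04  0.54  0.01] 10.5
92.5 [532.7  98.9  94.6] [-4.2  0.5 13. ] [-0.01  0.87 -0.02] 10.8
91.7 [532.7  98.9  94.6] [-5.9  0.4 16.8] [-0.03  1.2  -0.06] 11.0
90.9 [532.8  98.9  94.5] [-8.4  1.3 21.5] [-0.05  1.55 -0.02] 11.2
90.1 [532.9  99.   94.4] [-9.7  0.1 24.3] [-0.02  1.84 -0.01] 11.5
```

Tile 1 is flush (stop at TCP z≈94.6, force then rises). Now the pass.

```bash
python3 - <<'E'
from h import *
z=90.1
for x in range(-64,105,8):
    ctrl.move_l(bd(x,0,z),vel=30); s=sensors.read_state(); F=s["force"]; e=s["eef_pos"]-BO
    print(x,"bx %.1f by %.1f"%(e@BX,e@BY),"z %.1f cmd %.1f"%(e[2],z),F.round(1),round(s["t"],1))
    z=np.clip(z-np.clip((26-F[2])*.15,-1,1),87,93)
    if np.abs(F).max()>70: print("STOP");break
E
```

```text
-64 bx -64.2 by 0.5 z 94.5 cmd 90.1 [-10.2   0.9  25.1] 11.9
-56 bx -56.1 by 0.5 z 94.4 cmd 90.0 [-10.9  -0.2  26.3] 12.3
-48 bx -48.0 by 0.6 z 94.5 cmd 90.0 [-10.    0.   26.2] 12.8
-40 bx -39.9 by 0.7 z 94.4 cmd 90.0 [-9.8 -0.  25.5] 13.2
-32 bx -31.8 by 0.8 z 94.4 cmd 90.0 [-9.8  0.5 25.2] 13.6
-24 bx -24.7 by 0.9 z 94.4 cmd 89.8 [-8.4  2.1 25.7] 14.0
-16 bx -15.9 by 0.9 z 94.4 cmd 89.8 [-9.8  0.  25.4] 14.4
-8 bx -7.7 by 1.0 z 94.4 cmd 89.7 [-9.1  0.8 26.3] 14.8
0 bx 0.4 by 1.1 z 94.4 cmd 89.8 [-9.6  0.3 25. ] 15.2
8 bx 8.5 by 1.2 z 94.4 cmd 89.6 [-9.   0.3 25.4] 15.7
16 bx 16.6 by 1.3 z 94.4 cmd 89.5 [-9.8  0.3 26.5] 16.1
24 bx 23.8 by 1.3 z 94.4 cmd 89.6 [-9.2  2.9 25.9] 16.5
32 bx 32.6 by 1.3 z 94.4 cmd 89.6 [-8.4 -0.4 25.4] 16.9
40 bx 40.8 by 1.4 z 94.4 cmd 89.5 [-8.2 -0.5 26.6] 17.3
48 bx 48.9 by 1.5 z 94.4 cmd 89.6 [-9.1  0.2 24.9] 17.8
56 bx 57.0 by 1.5 z 94.4 cmd 89.4 [-8.3 -1.  24.9] 18.2
64 bx 65.1 by 1.6 z 94.4 cmd 89.2 [-8.8 -0.3 26.6] 18.6
72 bx 73.2 by 1.6 z 94.3 cmd 89.3 [-8.7  0.2 25.1] 19.0
80 bx 81.2 by 1.6 z 94.4 cmd 89.2 [-9.5  0.6 25.5] 19.4
88 bx 89.4 by 1.7 z 94.4 cmd 89.1 [-8.4  0.2 25.9] 19.8
96 bx 97.4 by 1.7 z 94.4 cmd 89.1 [-8.8 -0.2 26.2] 20.2
104 bx 105.6 by 1.8 z 94.4 cmd 89.1 [-8.1 -0.4 25.8] 20.7
```

The pass is complete at a steady 25–26 N, with z flat at 94.4 to bx=105.6. Next I lift, set the roller down at its old free spot, release and retreat.

```bash
python3 - <<'E'
from h import *
ctrl.move_l(bd(105,0,170),vel=100)
R=Rt(-1.7)
ctrl.move_ptp([481,-177,150],R)
ctrl.move_l([481,-177,82],vel=100)
print(ctrl.move_l([481,-177,73],vel=20,threshold=5)); st()
z=sensors.read_state()["eef_pos"]
ctrl.hold(.3); ctrl.gripper_to(60); st()
ctrl.move_l([481,-177,170],vel=80)
ctrl.move_ptp([400,-60,260],R); ctrl.move_ptp([95,405,260],Rt(70)); ctrl.hold(.5); st()
for n in("scene","top"):
    p,d=optics.grab_frame(n); np.savez(n+"3.npz",p=p,d=d)
    c=p[150:330,170:440] if n=="scene" else p[180:290,165:485]
    cv2.imwrite(f"pics/{n}3.png",cv2.resize(c,None,fx=2.5,fy=2.5,interpolation=cv2.INTER_CUBIC)[:,:,::-1])
p=np.load("top3.npz")["p"];H=hsv(p);h,s,v=H[...,0],H[...,1],H[...,2]
for b in blobs((s>120)&((h<14)|(h>174)),90,(340,220,480,285)): print("grip90",b)
d0,d1=np.load("top0.npz")["d"],np.load("top3.npz")["d"]
for u in(212,239,265,292): print("tile drop mm",round(float(np.median((d1-d0)[205:245,u-8:u+8])),2))
print("rim ref",np.median((d1-d0)[205:245,309:320]),np.median((d1-d0)[193:196,200:310]))
E
```

```text
True
t23.38 [ 481.7 -177.6   76.7] F [-0.4  0.6  5.4] M [ 0.01  0.01 -0.05] w25.8 q [-0.52  0.26  1.83 -0.    1.05 -0.49]
t24.10 [ 479.8 -176.3   74.5] F [-0.2 -0.9 -0.4] M [-0.05 -0.02 -0.  ] w59.9 q [-0.52  0.26  1.83 -0.    1.05 -0.49]
t28.65 [ 95.1 405.  260.1] F [ 0.2 -0.5 -0.2] M [-0.02  0.07 -0.03] w60.1 q [ 1.13 -0.17  1.87  0.    1.45 -0.09]
grip90 ((479.1734619140625, -176.25), (57.50893783569336, 31.835092544555664), 88.74146270751953, (351, 241, 36, 21))
grip90 ((487.5972595214844, -307.6976013183594), (55.84209442138672, 32.37187957763672), 63.4421501159668, (430, 233, 38, 28))
tile drop mm 4.2
tile drop mm 4.42
tile drop mm 4.14
tile drop mm 4.02
rim ref 0.1699524 0.23132324
```

View pics/scene3.png

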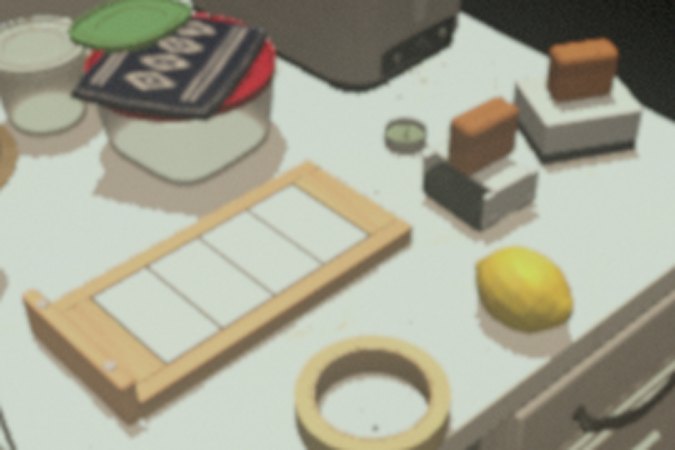

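View pics/top3.png

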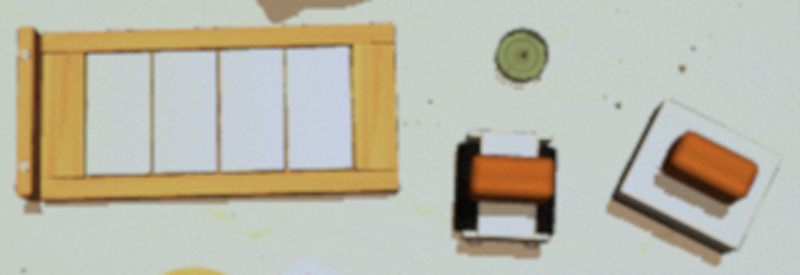

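Tiles are flush (each dropped about 4 mm against the rim in depth), the roller stands upright on the counter, and the float has not moved.

```bash
python3 -c "
from plant import ctrl
print(ctrl.finish_job())"
```

```text
the job is handed in; nothing more can be done
None
```

The roller pass is done, all four tiles are down to the rim, and the job is handed in at about 29 s of the 67 s allowed.

- **Rolling:** I took the twin-drum roller by its grip and set it on the middle of tile 1. I pressed that tile to its stop, then rolled to board x ≈ +105 mm in one pass without lifting, at a steady 25–26 N. The tool height stayed within about 0.2 mm over the whole pass.
- **Tiles:** the depth pictures before and after show drops of 4.2, 4.4, 4.1 and 4.0 mm. The rim reference itself reads about 0.2 mm, so all four agree with the 4 mm needed.
- **Putting the roller down:** it stands upright on its drums on the bare counter, back at its old spot, with the gripper open and the arm withdrawn.
- **Float:** its measured position is the same as at the start, to within about 0.1 mm.

**Small disagreements:** the tool drifted about 1.3 mm sideways during the pass, with 8–11 N of side force. One picture suggested the roller was turned about 1.2° to the board. I left both uncorrected, since the drums had more than 10 mm of tile to spare on each side.

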